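# Ready the load frame and hold its jog key

### The job

Get the load frame jogging: first push the guard interlock's bolt fully home, then press the raised end of the power block's rocker until it is fully over, then press the wide bar key of the handset right down and finish while still holding it down. Do not press the handset's other keys, do not pick up or shift the handset, and leave everything else on the bench where it is.

Things in the scene. Friction and masses are not known exactly. Their poses are not given: they have to be found in the camera images.
- interlock: guard interlock, fixed to the table: aluminium block 80 (its x) x 60 (its y) x 40 mm high on a 100 x 74 x 6 mm foot, with one round steel push bolt standing out of the middle of its top. Origin at the table, under its centre. Its place and yaw vary
- bolt (a joint): travel of the push bolt in m: about 0 to 0.004 at the start (standing out), 0.015 fully home with its cap down on the block. It moves straight down, has no spring, stays where it is left, and takes about 4 N to push
- bolt_top (a point): centre of the flat top of the bolt's round cap (32 mm across, 10 mm thick); moves with it. 65 mm above the table with joint 0, 50 mm when home
- power_block: power block, fixed to the table: grey plastic box 90 (its x) x 60 (its y) x 32 mm high with a low black bezel (to 35 mm), bearing one white paddle rocker along its x axis; a stubby black round cable gland (20 mm across, 18 mm long) juts from its +x end face, below the end that is raised at the start. Origin at the table, under its centre, right under the rocker's pivot. Its place varies and it may be turned any way
- rocker (a joint): angle of the rocker in rad: 0 to 0.05 at the start (off: the end towards the block's +x stands up), 0.35 when fully over (on: the end towards +x is down and level, the other end up). It has no spring, stays where it is left, and takes about 2 to 3 N at the raised end
- rocker_raised (a point): point on the upper face of the rocker's +x half (the half raised at the start), 20 mm from the pivot; moves with it. The rocker is 60 mm long and 30 mm wide, a shallow V of two flat 30 mm halves that meet over the pivot, 40 mm above the table; this point is about 47 mm above the table when off and 40 mm when on
- handset: loose white handset lying flat, 0.6 kg, 190 (its x) x 70 (its y) x 28 mm high, with four black keys on top: at x = +60 mm the wide bar key (24 x 46 mm, top 7 mm proud of the case), at x = 0 two round keys side by side (20 mm across, at y = +17 and -17 mm, 5 mm proud), at x = -50 mm one square key (20 x 20 mm, 5 mm proud). Origin at the table, under its centre. Its place and yaw vary
- bar_key (a joint): travel of the wide bar key in m: 0 up, 0.005 fully down. Sprung: starts to move at about 1.5 N, fully down at about 5 N, comes back up when let go
- bar_key_top (a point): centre of the upper face of the bar key; moves with it. 35 mm above the table when up, 30 mm when fully down
- round_key_l (a joint): travel of the round key at y = +17 mm in m (0 up, 0.003 down): not to be pressed
- round_key_r (a joint): travel of the round key at y = -17 mm in m (0 up, 0.003 down): not to be pressed
- square_key (a joint): travel of the square key in m (0 up, 0.003 down): not to be pressed
- tape_roll: bystander: small cardboard ring, 54 mm across, 22 mm high; origin under its centre
- specimen: bystander: flat white dog-bone test strip, 135 x 20 x 6 mm, lying; origin under its centre
- nylon_block: bystander: white block 45 x 40 x 30 mm; origin under its centre
- caliper: bystander: caliper, 200 mm long along its y axis, 12 mm thick, lying at the far side; origin under its centre
- screwdriver: bystander: screwdriver lying at the far side, about 200 mm long along its x axis
- jar: bystander: clear jar with a black lid, 60 mm across, 70 mm high; origin under its centre
- spanner: bystander: spanner lying at the far side, about 180 mm long along its x axis
Not all that is in view belongs to the job. What is shaped like the power_block but blue is not meant.

How it is judged:
By the outcome, as a careful person would: the job done as asked, in the order asked, and still so for the second after the job is handed in, while the arm keeps its last pose, push and grip.
It also fails if it takes over 48 s, if anything falls off the work surface, if the arm or the gripper's body presses on something with over 40 N, if the wrist force passes 120 N, or if a joint passes its speed limit or range.

### The arm

A 6-joint arm with a two-finger parallel gripper is mounted at the origin on the work surface. World frame = base frame: x ahead of the robot, y to its left, z up, the work surface at z = 0. Lengths are in mm, angles in rad, forces in N, time in s.
With the tool pointing down it reaches from about 275 to 750 mm from the base axis. Payload 10.2 kg.
Tool frame: the origin (TCP) lies midway between the tips of the shut fingers; the grasp point (between the pads) lies 19 mm behind it; z points along the fingers, y is the line along which they close (so a half turn about z gives the same grasp; the last joint's range is limited). The gripper opens to 85 mm and grips with 20 to 120 N. Pads are 22 mm wide; open, the fingers measure 114 mm over their backs; the gripper's body (76 mm by 85 mm) begins 54 mm behind the grasp point. The pads swing forward as they close: fully open they stand 13 mm farther back than shut.
Start: joints at [-1.448, 0.313, 1.498, -0, 1.331, -0.223], TCP at [177.936, -493.933, 231.294] pointing down, gripper open.
Joint ranges: [-2.94, 2.94], [-0.97, 2.17], [0.19, 2.56], [-1.23, 4.37], [0.02, 3.11], [-2.88, 2.88]. Speed limits (rad/s): [2.39, 2.39, 3.01, 3.14, 3.14, 3.14].

### API

Orientations are given as a unit quaternion [w, x, y, z].
In Python, from rig import ctrl gives the robot as it stands.
- The arm moves only by the tool send_rows, never from a script. Its argument "targets" is a list of rows, each an object with "offset": the shift along the world's x, y, z in cm, a list of three; "spin": the turn about the world's z in rad. A call has 1 to 8 rows; each row is the pose to reach, as a shift and turn from the pose commanded when the call began; what a row does not reach only later rows make up. A row lasts 1/12 s, in which the tool goes at most 41.7 mm and 7.16 degrees, less where a joint would pass 70% of its speed; a pose out of reach is approached as far as the arm can. A call with a gripper value outside its range is refused whole. "grip" is the opening, from 0 (shut) to 1 (fully open), set as the call begins (left out, the last holds). The fingers move at their own pace and stop on an object; "squeeze" is the grip in N (left out, the last holds). Time passes only in rows, so rows that repeat a pose let the fingers close. It gives the time, the measured TCP pose, the force, the opening and the grip force at its end, in the units of the state.
- ctrl.sense(): the state, without advancing time (a new reading comes with each control period).
- ctrl.capture(name): name is "side" or "top"; returns (picture, depth): 420x560x3 uint8, red, green, blue; 420x560 float32, mm along the optical axis (not along the pixel's ray), 0 where there is no reading.
- ctrl.calibration(name): a dict with "fx", "fy", "cx", "cy" (pixels), "view" (4x4, takes a point from world to camera coordinates). Camera axes: x right, y down, z forward; pixel columns grow to the right and rows downward; lengths in mm; the calibration is good to about 2 mm. A picture is of the moment at which its call begins. calibration takes no time and is no camera call.
- ctrl.finish_job(): hands the job in; it is judged then, once.
Trained networks look in the newest picture that a camera, given by its name, has taken for a name from the list of things; names that differ only in an ending like _2 or _b are one class to them, and where a whole thing is asked for, a point or a joint stands for the part that bears it (a point fixed in the world has none). Each returns a list of dicts, best first, with "conf" (0 to 1); they miss things now and then, are a little off and sometimes report something else, mostly with a low value. They report only what shows in the picture. A call takes as long as a camera call. They do not tell look-alikes from the thing itself.
- ctrl.search_frame(camera, query): "box" ([left, top, right, bottom] in pixels, round what is visible of it).
- ctrl.place_of(camera, query): "uv" ([column, row] in pixels: a listed point, or the origin of a listed thing).
The state is a dict: "time_s": time; "joints": joint angles; "dq": joint speeds; "tau": joint torques, N m; "eef_pos": TCP position; "ee_rot": TCP orientation; "force": force on the tool from outside, world axes, zero at the start; "wrist_torque": the same for the moment, N m; "grip_width": opening from 0.0 (shut) to 1.0 (fully open); "grip_force": force on a finger pad.
Only numpy, scipy, OpenCV 4.12 (cv2) and the standard library are available. Lean on these libraries where they do the work, as an engineer would, in place of code of your own. Each camera call takes 0.05 s, during which the arm holds its last target. There are 200 camera calls.

## Working session

There is one attempt and no reset: what is moved stays moved. The work goes in short steps, Python scripts to look and compute and a tool call to move; the robot and the scene stay as the last step left them, time stands still between calls to the robot, and variables do not carry over. Pictures are saved under pics/ and viewed, at most 10 in all, crops included, and the job is handed in when it is done.

Besides the shell and the picture viewer there is one more tool, called after "Emit:" by a JSON object that holds its "api" and its "payload". send_rows: Moves the arm, as the interface text tells. Its arguments: {"type":"object","properties":{"targets":{"type":"array"},"grip":{"type":"number"},"squeeze":{"type":"number"}},"required":["targets"]}

```bash
mkdir -p pics; cat > h.py <<'E'
from rig import ctrl
import numpy as np, cv2
def w(cam,uv,D,z=None):
    c=ctrl.calibration(cam);M=np.linalg.inv(np.array(c["view"]))
    r=np.array([(uv[0]-c["cx"])/c["fx"],(uv[1]-c["cy"])/c["fy"],1.])
    if z is None:
        u,v=int(round(uv[0])),int(round(uv[1]));p=D[max(v-1,0):v+2,max(u-1,0):u+2];p=p[p>0];d=np.median(p) if p.size else np.nan
    else:
        d=(z-M[2,3])/(M[:3,:3]@r)[2]
    return (M@np.r_[r*d,1])[:3]
E
python3 - <<'E'
from h import *
for cam in("top","side"):
    im,D=ctrl.capture(cam);cv2.imwrite(f"pics/{cam}0.png",im[:,:,::-1]);np.save(f"{cam}0.npy",D)
    for q in("bolt_top","rocker_raised","power_block","bar_key_top","handset","interlock"):
        for r in ctrl.place_of(cam,q)[:3]: print(cam,q,round(r["conf"],2),np.round(r["uv"]),np.round(w(cam,r["uv"],D)))
print(ctrl.sense())
E
```

```text
top bolt_top 0.66 [291. 238.] [519.  27.  66.]
top rocker_raised 0.88 [423. 247.] [ 505. -294.   47.]
top rocker_raised 0.69 [363. 212.] [ 586. -147.   48.]
top power_block 0.94 [352. 213.] [ 585. -121.   41.]
top power_block 0.65 [411. 247.] [ 505. -266.   42.]
top bar_key_top 0.75 [198. 232.] [533. 256.  36.]
top handset 0.97 [201. 256.] [473. 248.  32.]
top handset 0.55 [406. 245.] [ 510. -254.   41.]
top handset 0.31 [262. 237.] [526. 100.   2.]
top interlock 0.84 [293. 240.] [514.  23.  65.]
top interlock 0.67 [298. 134.] [774.  14.  72.]
side bolt_top 0.61 [324. 209.] [519.  24.  66.]
side bolt_top 0.31 [305. 297.] [534. 257.  36.]
side rocker_raised 0.64 [340. 151.] [ 497. -279.   43.]
side rocker_raised 0.48 [302. 174.] [ 584. -142.   48.]
side power_block 0.98 [334. 161.] [ 511. -240.   34.]
side power_block 0.94 [295. 192.] [592. -85.  32.]
side bar_key_top 0.79 [309. 295.] [528. 251.  36.]
side handset 0.98 [338. 315.] [472. 285.  30.]
side interlock 0.55 [323. 236.] [517.  52.  17.]
{'time_s': 0.7, 'joints': array([-1.44841674e+00,  3.12895376e-01,  1.49773857e+00,  3.17570466e-05,
        1.33099493e+00, -2.23410125e-01]), 'dq': array([-0.00060403, -0.00152426, -0.00201903, -0.00156748, -0.00042851,
        0.00167883]), 'tau': array([-3.95776203e-05, -4.12108397e+01, -2.59869772e+01, -1.25504293e-04,
        5.29812241e-04,  1.48209381e-05]), 'eef_pos': array([ 177.93378549, -493.92147074,  231.28200592]), 'ee_rot': array([-1.73133442e-05,  9.85091528e-01,  1.72031045e-01,  1.63191271e-05]), 'force': array([-0.99032626,  0.40253737, -0.40279788]), 'wrist_torque': array([-0.04223623,  0.02392262,  0.06568564]), 'grip_force': 0.0, 'grip_width': 1.0018715273931253}
```

View pics/top0.png

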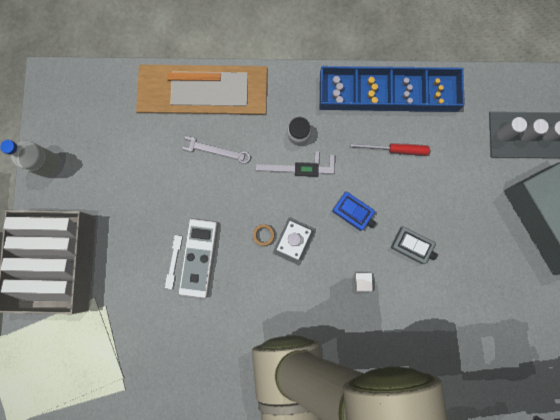

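View pics/side0.png

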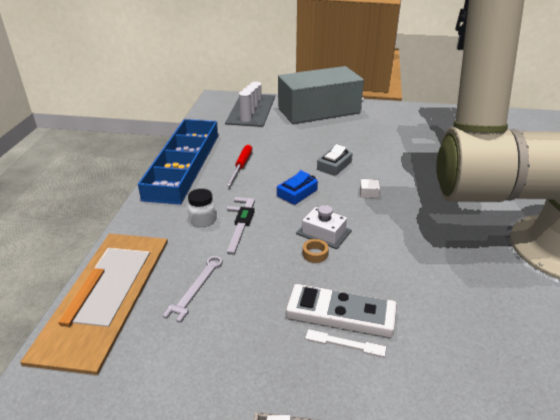

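The top view shows the grey power block at (415,245) with its gland at the lower right (433,256). The blue look-alike is at (355,211), the interlock at (294,240) and the handset at (198,258), with its bar key at the top (202,234). Next I refine these from the depth.

```bash
python3 - <<'E'
from h import *
im=cv2.imread("pics/top0.png")
for cam in("top","side"):
    D=np.load(f"{cam}0.npy")
    c=ctrl.calibration(cam);M=np.linalg.inv(np.array(c["view"]))
    v,u=np.mgrid[:420,:560];P=np.stack([(u-c["cx"])/c["fx"]*D,(v-c["cy"])/c["fy"]*D,D,np.ones_like(D)],-1)@M.T
    P=P[...,:3]; np.save(f"P{cam}.npy",P)
    for n,(x,y),r,z0,z1 in(("handset",(473,250),130,22,40),("keytop",(530,255),35,32.5,40),("bolt",(519,25),40,55,75),("ilock",(517,24),65,33,46),("pb",(506,-270),65,26,60),("rock",(506,-270),65,38,60),("rockhi",(506,-270),65,44,60)):
        m=(np.hypot(P[...,0]-x,P[...,1]-y)<r)&(P[...,2]>z0)&(P[...,2]<z1)&(D>0)
        q=P[m]
        if len(q)<4: print(cam,n,len(q));continue
        R=cv2.minAreaRect(q[:,:2].astype(np.float32))
        print(cam,n,len(q),"mean",q.mean(0).round(1),"rect",np.round(R[0],1),np.round(R[1],1),round(R[2],1))
a=cv2.resize(im[215:280,375:455],None,fx=5,fy=5,interpolation=2);b=cv2.resize(im[210:300,165:235],None,fx=4,fy=4,interpolation=2)
o=np.zeros((360,680,3),np.uint8);o[:325,:400]=a;o[:,400:]=b;cv2.imwrite("pics/crop.png",o)
E
```

```text
top handset 2146 mean [468.1 256.7  29.9] rect [469.3 257.7] [ 71.  189.7] 83.9
top keytop 199 mean [529.  251.3  35.5] rect [532.7 250.9] [60.9 58.4] 26.0
top bolt 137 mean [517.2  19.9  65.4] rect [516.8  19.5] [29.1 28.9] 1.0
top ilock 647 mean [516.9  20.   40.9] rect [517.7  19.8] [59.8 80.1] 66.9
top pb 915 mean [ 510.4 -273.7   36.7] rect [ 508.  -281.5] [105.   60.5] 62.8
top rock 334 mean [ 510.9 -275.4   43.4] rect [ 511.  -273.7] [69.1 55.2] 61.2
top rockhi 116 mean [ 504.9 -288.8   47.8] rect [ 510.  -274.4] [60.  30.3] 67.4
side handset 3248 mean [466.9 263.8  29.7] rect [468.4 257.4] [ 73.4 189.7] 83.9
side keytop 263 mean [527.9 253.2  35.7] rect [528.3 253.2] [52.4 24. ] 84.3
side bolt 142 mean [516.5  23.3  64.1] rect [517.   19.9] [29.6 31.4] 71.2
side ilock 606 mean [515.2  29.   40.4] rect [516.9  22.1] [64.8 80.5] 67.7
side pb 463 mean [ 509.2 -264.7   36.6] rect [ 508.2 -278.8] [106.7  61.5] 63.6
side rock 175 mean [ 509.2 -275.    43.5] rect [ 507.9 -272.1] [62.4 38.9] 60.3
side rockhi 62 mean [ 501.1 -291.3   47.3] rect [ 505.1 -285.3] [37.1 29.6] 64.0
```

View pics/crop.png

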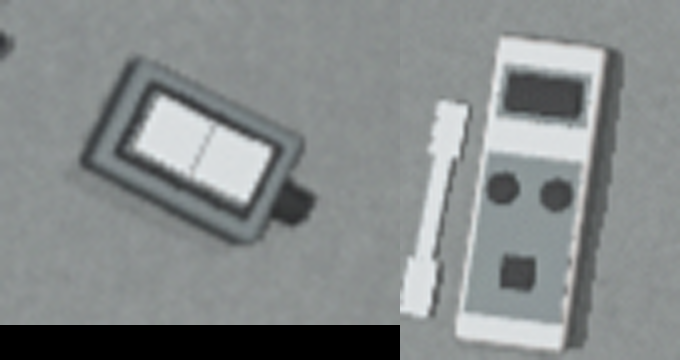

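The bar key is at about (528.5, 251.5), the bolt at (517, 20), and the rocker pivot at about (512, -273) with its raised end at a heading of about 243°. I start with the bolt.

Emit:
{"api": "send_rows", "payload": {"targets": [{"offset": [17, 25.7, 0], "spin": 0}, {"offset": [17, 25.7, 0], "spin": 0}, {"offset": [17, 25.7, 0], "spin": 0}, {"offset": [17, 25.7, 0], "spin": 0}, {"offset": [17, 25.7, 0], "spin": 0}, {"offset": [17, 25.7, 0], "spin": 0}, {"offset": [17, 25.7, 0], "spin": 0}, {"offset": [17, 25.7, 0], "spin": 0}], "grip": 0, "squeeze": 30}}

```text
time_s: 1.37
eef_pos: [349.4, -233.4, 231.6]
ee_rot: [-0.0, 0.985, 0.173, 0.0]
force: [-0.3, 0.1, 0.4]
grip_width: 0.0
grip_force: 0.0
```

Emit:
{"api": "send_rows", "payload": {"targets": [{"offset": [16.9, 25.7, 0], "spin": 0}, {"offset": [16.9, 25.7, 0], "spin": 0}, {"offset": [16.9, 25.7, 0], "spin": 0}, {"offset": [16.9, 25.7, 0], "spin": 0}, {"offset": [16.9, 25.7, 0], "spin": 0}, {"offset": [16.9, 25.7, 0], "spin": 0}, {"offset": [16.9, 25.7, 0], "spin": 0}, {"offset": [16.9, 25.7, 0], "spin": 0}]}}

```text
time_s: 2.03
eef_pos: [518.4, 24.0, 231.1]
ee_rot: [-0.0, 0.985, 0.174, 0.0]
force: [0.4, -1.2, -0.0]
grip_width: -0.002
grip_force: 0.0
```

Emit:
{"api": "send_rows", "payload": {"targets": [{"offset": [0, 0, -4], "spin": 0}, {"offset": [0, 0, -8], "spin": 0}, {"offset": [0, 0, -12], "spin": 0}, {"offset": [0, 0, -14.5], "spin": 0}, {"offset": [0, 0, -15.5], "spin": 0}, {"offset": [0, 0, -15.5], "spin": 0}, {"offset": [0, 0, -15.5], "spin": 0}]}}

```text
time_s: 2.62
eef_pos: [517.7, 19.9, 77.4]
ee_rot: [0.0, 0.985, 0.172, 0.001]
force: [0.6, 0.2, -0.5]
grip_width: 0.001
grip_force: 0.0
```

Emit:
{"api": "send_rows", "payload": {"targets": [{"offset": [0, 0, -0.6], "spin": 0}, {"offset": [0, 0, -1.1], "spin": 0}, {"offset": [0, 0, -1.5], "spin": 0}, {"offset": [0, 0, -1.9], "spin": 0}, {"offset": [0, 0, -2.2], "spin": 0}, {"offset": [0, 0, -2.5], "spin": 0}, {"offset": [0, 0, -2.6], "spin": 0}, {"offset": [0, 0, -2.6], "spin": 0}]}}

```text
time_s: 3.28
eef_pos: [516.8, 20.1, 50.1]
ee_rot: [-0.0, 0.985, 0.172, -0.0]
force: [0.6, -0.9, 2.4]
grip_width: 0.003
grip_force: 0.7
```

Emit:
{"api": "send_rows", "payload": {"targets": [{"offset": [0, 0, -0.05], "spin": 0}, {"offset": [0, 0, -0.1], "spin": 0}, {"offset": [0, 0, -0.1], "spin": 0}, {"offset": [0, 0, -0.1], "spin": 0}]}}

```text
time_s: 3.62
eef_pos: [516.8, 20.1, 50.0]
ee_rot: [0.0, 0.985, 0.172, -0.0]
force: [-2.2, 0.2, 9.6]
grip_width: -0.004
grip_force: 4.9
```

Emit:
{"api": "send_rows", "payload": {"targets": [{"offset": [0, 0, 3], "spin": 0}, {"offset": [0, 0, 6], "spin": 0}, {"offset": [0, 0, 8], "spin": 0}, {"offset": [-1.4, -31.1, 8], "spin": 0.75}, {"offset": [-1.4, -31.1, 8], "spin": 0.75}, {"offset": [-1.4, -31.1, 8], "spin": 0.75}, {"offset": [-1.4, -31.1, 8], "spin": 0.75}, {"offset": [-1.4, -31.1, 8], "spin": 0.75}]}}

```text
time_s: 4.28
eef_pos: [508.0, -169.7, 129.0]
ee_rot: [-0.001, 0.897, 0.443, -0.0]
force: [0.1, 0.2, 0.9]
grip_width: 0.001
grip_force: 0.0
```

```bash
python3 - <<'E'
from h import *
s=ctrl.sense();print(s["eef_pos"].round(1),s["ee_rot"].round(3),s["joints"].round(2))
im,D=ctrl.capture("side")
cv2.imwrite("pics/side1.png",cv2.resize(im[130:330,200:420,::-1],None,fx=3,fy=3)[:600])
E
```

```text
[ 508.  -169.7  129. ] [-0.001  0.897  0.443 -0.   ] [-0.54  0.44  1.6   0.    1.1   0.11]
```

View pics/side1.png

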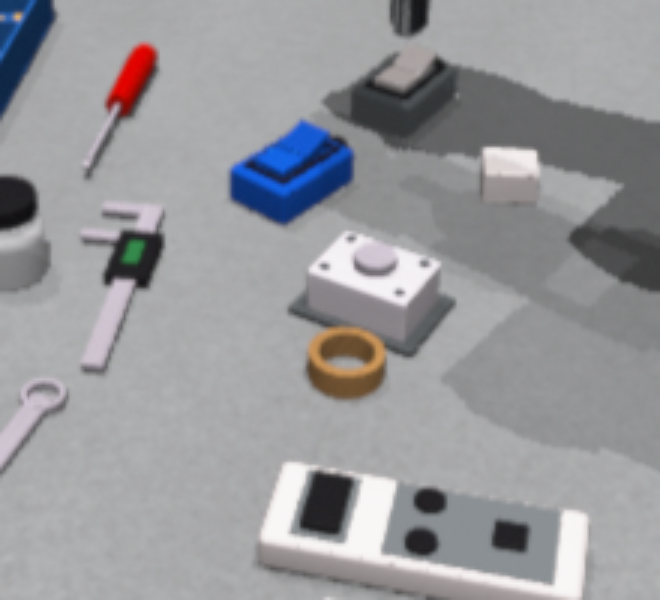

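The bolt cap, at crop (376,258), sits down on its block and the handset is untouched. I continue to the rocker.

Emit:
{"api": "send_rows", "payload": {"targets": [{"offset": [-0.4, -11.7, 0], "spin": 0.13}, {"offset": [-0.4, -11.7, 0], "spin": 0.13}, {"offset": [-0.4, -11.7, 0], "spin": 0.13}, {"offset": [-0.4, -11.7, -4], "spin": 0.13}, {"offset": [-0.4, -11.7, -6], "spin": 0.13}, {"offset": [-0.4, -11.7, -6], "spin": 0.13}, {"offset": [-0.4, -11.7, -6], "spin": 0.13}]}}

```text
time_s: 4.92
eef_pos: [504.4, -284.8, 68.8]
ee_rot: [-0.001, 0.867, 0.498, -0.0]
force: [0.4, -0.6, 1.5]
grip_width: -0.003
grip_force: 0.0
```

Emit:
{"api": "send_rows", "payload": {"targets": [{"offset": [-0.15, -0.7, 0], "spin": 0.05}, {"offset": [-0.15, -0.7, -0.8], "spin": 0.05}, {"offset": [-0.15, -0.7, -1.3], "spin": 0.05}, {"offset": [-0.15, -0.7, -1.8], "spin": 0.05}, {"offset": [-0.15, -0.7, -2.2], "spin": 0.05}, {"offset": [-0.15, -0.7, -2.6], "spin": 0.05}, {"offset": [-0.15, -0.7, -2.8], "spin": 0.05}, {"offset": [-0.15, -0.7, -2.8], "spin": 0.05}]}}

```text
time_s: 5.58
eef_pos: [503.4, -292.3, 41.0]
ee_rot: [-0.0, 0.855, 0.519, -0.0]
force: [0.0, -0.4, 0.8]
grip_width: 0.002
grip_force: 0.0
```

Emit:
{"api": "send_rows", "payload": {"targets": [{"offset": [0, 0, -0.05], "spin": 0}, {"offset": [0, 0, -0.1], "spin": 0}, {"offset": [0, 0, -0.1], "spin": 0}, {"offset": [0, 0, -0.1], "spin": 0}]}}

```text
time_s: 5.92
eef_pos: [503.4, -292.3, 40.3]
ee_rot: [-0.0, 0.855, 0.519, 0.0]
force: [-0.1, -0.9, 1.3]
grip_width: -0.003
grip_force: 0.7
```

Emit:
{"api": "send_rows", "payload": {"targets": [{"offset": [0, 0, -0.05], "spin": 0}, {"offset": [0, 0, -0.1], "spin": 0}, {"offset": [0, 0, -0.15], "spin": 0}, {"offset": [0, 0, -0.15], "spin": 0}, {"offset": [0, 0, -0.15], "spin": 0}]}}

```text
time_s: 6.33
eef_pos: [503.4, -292.4, 39.8]
ee_rot: [0.0, 0.855, 0.519, -0.0]
force: [-4.0, 2.5, 10.1]
grip_width: -0.003
grip_force: 5.2
```

Emit:
{"api": "send_rows", "payload": {"targets": [{"offset": [0, 0, 3], "spin": 0}, {"offset": [0, 0, 6], "spin": 0}, {"offset": [0, 0, 8], "spin": 0}, {"offset": [2.5, 54.4, 8], "spin": -1.2}, {"offset": [2.5, 54.4, 8], "spin": -1.2}, {"offset": [2.5, 54.4, 8], "spin": -1.2}, {"offset": [2.5, 54.4, 8], "spin": -1.2}, {"offset": [2.5, 54.4, 8], "spin": -1.2}]}}

```text
time_s: 7.0
eef_pos: [512.5, -92.1, 118.8]
ee_rot: [-0.0, 0.97, 0.243, 0.0]
force: [0.4, 0.1, 0.0]
grip_width: 0.0
grip_force: 0.0
```

```bash
python3 - <<'E'
from h import *
im,D=ctrl.capture("side")
a=cv2.resize(im[130:230,260:380,::-1],None,fx=5,fy=5,interpolation=2);cv2.imwrite("pics/side2.png",a)
np.save("s2.npy",D)
c=ctrl.calibration("side");M=np.linalg.inv(np.array(c["view"]))
v,u=np.mgrid[:420,:560];P=(np.stack([(u-c["cx"])/c["fx"]*D,(v-c["cy"])/c["fy"]*D,D,np.ones_like(D)],-1)@M.T)[...,:3]
e=np.array([-.457,-.889]);q=P-[512.1,-273.5,0];t=q[...,:2]@e;n=q[...,:2]@[-e[1],e[0]]
for lo in range(-28,28,8):
    m=(t>lo)&(t<lo+8)&(abs(n)<12)&(P[...,2]>36)&(P[...,2]<60);print(lo+4,m.sum(),np.median(P[m][:,2]).round(1) if m.any() else None)
s=ctrl.sense();print(s["eef_pos"].round(1),s["ee_rot"].round(3),s["joints"].round(2))
E
```

```text
-24 0 None
-16 0 None
-8 0 None
0 0 None
8 5 39.8
16 7 40.4
24 9 40.6
[512.3 -86.3 118.7] [-0.001  0.971  0.239 -0.   ] [-0.39  0.42  1.66  0.    1.06  0.69]
```

View pics/side2.png

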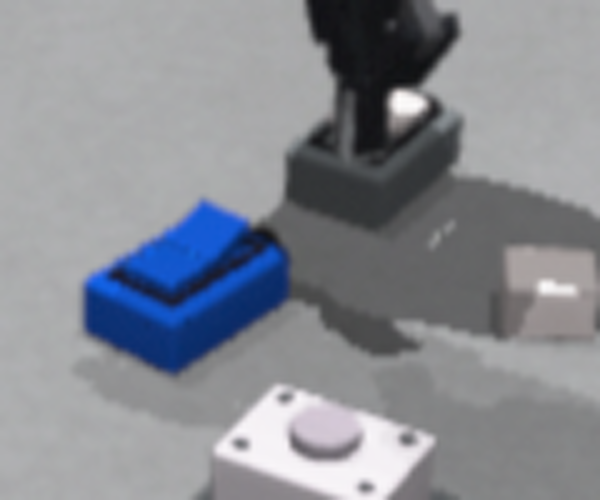

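The arm hides part of the rocker in this view. Depth shows the half that was raised is now level at about 40 mm, so the rocker is over. Next is the bar key.

Emit:
{"api": "send_rows", "payload": {"targets": [{"offset": [1.6, 33.6, 0], "spin": -0.58}, {"offset": [1.6, 33.6, 0], "spin": -0.58}, {"offset": [1.6, 33.6, 0], "spin": -0.58}, {"offset": [1.6, 33.6, 0], "spin": -0.58}, {"offset": [1.6, 33.6, 0], "spin": -0.58}, {"offset": [1.6, 33.6, 0], "spin": -0.58}, {"offset": [1.6, 33.6, 0], "spin": -0.58}, {"offset": [1.6, 33.6, 0], "spin": -0.58}]}}

```text
time_s: 7.72
eef_pos: [527.4, 218.5, 118.7]
ee_rot: [-0.0, 0.999, -0.042, -0.0]
force: [0.4, -0.7, 0.1]
grip_width: 0.004
grip_force: 0.0
```

Emit:
{"api": "send_rows", "payload": {"targets": [{"offset": [0, 0, 0], "spin": 0}, {"offset": [0, 0, 0], "spin": 0}]}}

```text
time_s: 7.88
eef_pos: [527.2, 218.1, 118.4]
ee_rot: [0.0, 0.999, -0.04, -0.0]
force: [0.3, -0.5, -0.7]
grip_width: -0.0
grip_force: 0.0
```

```bash
python3 - <<'E'
from h import *
im,D=ctrl.capture("top")
for cam in("top","side"):
    D=ctrl.capture(cam)[1]
    for r in ctrl.place_of(cam,"rocker_raised")[:3]: print(cam,r["conf"],np.round(r["uv"]),w(cam,r["uv"],D).round(1))
    for q in("bolt_top","handset","bar_key_top"):
        for r in ctrl.place_of(cam,q)[:1]: print(cam,q,round(r["conf"],2),w(cam,r["uv"],D).round(1))
    c=ctrl.calibration(cam);M=np.linalg.inv(np.array(c["view"]))
    v,u=np.mgrid[:420,:560];P=(np.stack([(u-c["cx"])/c["fx"]*D,(v-c["cy"])/c["fy"]*D,D,np.ones_like(D)],-1)@M.T)[...,:3]
    e=np.array([-.457,-.889]);q=P-[512.1,-273.5,0];t=q[...,:2]@e;n=q[...,:2]@[-e[1],e[0]]
    for lo in range(-28,28,8):
        m=(t>lo)&(t<lo+8)&(abs(n)<12)&(P[...,2]>36)&(P[...,2]<60);print(lo+4,m.sum(),np.median(P[m][:,2]).round(1) if m.any() else None)
    m=(np.hypot(P[...,0]-517,P[...,1]-20)<10)&(P[...,2]>35);print("bolt",np.median(P[m][:,2]) if m.any() else 0)
cv2.imwrite("pics/s3.png",ctrl.capture("side")[0][:,:,::-1])
s=ctrl.sense();print(s["eef_pos"].round(1),s["ee_rot"].round(3),s["joints"].round(2))
E
```

```text
top 0.86 [364. 214.] [ 581.3 -149.7   49.5]
top 0.71 [423. 250.] [ 499.1 -294.3   40.2]
top bolt_top 0.45 [518.2  18.2  51.9]
top handset 0.5 [519.5  16.8  52.3]
-24 28 49.2
-16 35 47.2
-8 30 44.4
0 28 41.1
8 34 40.9
16 30 41.1
24 34 41.9
bolt 51.360383462168784
side 0.56 [303. 175.] [544.9 247.6 283.9]
side bolt_top 0.65 [516.7  17.1  50.8]
side handset 0.81 [467.8 284.4  31. ]
side bar_key_top 0.49 [534.6 259.   36.8]
-24 0 None
-16 0 None
-8 0 None
0 0 None
8 0 None
16 0 None
24 0 None
bolt 50.76631940406571
[527.8 216.2 118.9] [-0.     0.999 -0.042  0.   ] [0.18 0.52 1.5  0.   1.12 1.84]
```

View pics/s3.png

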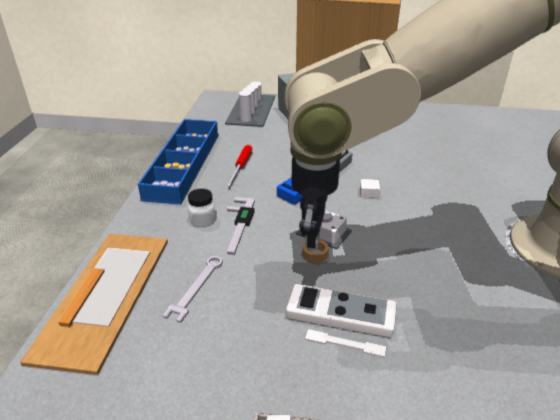

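The side view shows the handset in place with its bar key at (308,298) and the gripper short of it at about (312,245). Depth confirms the bolt is home and the rocker's +x half is level with the other half up.

Emit:
{"api": "send_rows", "payload": {"targets": [{"offset": [0.1, 3.5, 0], "spin": -0.02}, {"offset": [0.1, 3.5, -3], "spin": -0.02}, {"offset": [0.1, 3.5, -6], "spin": -0.02}, {"offset": [0.1, 3.5, -7.4], "spin": -0.02}, {"offset": [0.1, 3.5, -7.4], "spin": -0.02}, {"offset": [0.1, 3.5, -7.4], "spin": -0.02}]}}

```text
time_s: 8.98
eef_pos: [528.7, 251.4, 44.8]
ee_rot: [0.0, 0.999, -0.052, -0.0]
force: [0.2, 0.6, 0.1]
grip_width: 0.001
grip_force: 0.0
```

Emit:
{"api": "send_rows", "payload": {"targets": [{"offset": [0, 0, 0], "spin": 0}]}}

```text
time_s: 9.07
eef_pos: [529.6, 251.5, 46.2]
ee_rot: [-0.0, 0.999, -0.052, 0.001]
force: [-0.3, 1.0, 0.9]
grip_width: -0.0
grip_force: 0.0
```

Emit:
{"api": "send_rows", "payload": {"targets": [{"offset": [0, 0, -0.5], "spin": 0}, {"offset": [0, 0, -0.9], "spin": 0}, {"offset": [0, 0, -1.2], "spin": 0}, {"offset": [0, 0, -1.4], "spin": 0}, {"offset": [0, 0, -1.5], "spin": 0}, {"offset": [0, 0, -1.55], "spin": 0}, {"offset": [0, 0, -1.6], "spin": 0}, {"offset": [0, 0, -1.6], "spin": 0}]}}

```text
time_s: 9.73
eef_pos: [529.1, 251.5, 30.0]
ee_rot: [-0.0, 0.999, -0.052, 0.001]
force: [-1.9, -1.1, 9.6]
grip_width: -0.001
grip_force: 5.1
```

Emit:
{"api": "send_rows", "payload": {"targets": [{"offset": [0, 0, -0.03], "spin": 0}, {"offset": [0, 0, -0.05], "spin": 0}, {"offset": [0, 0, -0.05], "spin": 0}, {"offset": [0, 0, -0.05], "spin": 0}]}}

```text
time_s: 10.07
eef_pos: [529.1, 251.5, 29.8]
ee_rot: [-0.0, 0.999, -0.052, 0.001]
force: [-3.3, -1.4, 14.4]
grip_width: 0.002
grip_force: 7.1
```

```bash
python3 - <<'E'
from h import *
s=ctrl.sense();print(s["eef_pos"].round(1),s["force"].round(1))
print(ctrl.finish_job())
E
```

```text
[529.1 251.5  29.8] [-3.3 -1.4 14.4]
the job is handed in; nothing more can be done
None
```

I pushed the bolt home, then pressed the rocker fully over, then pressed the bar key right down, and handed the job in at about 10 s with the key still held at about 14 N; no verdict came back.

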